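# Clear the mould clamp and pump it shut on a plaster mould

## Robot

A 6-joint arm with a two-finger parallel gripper is mounted at the origin on the work surface. World frame = base frame: x ahead of the robot, y to its left, z up, the work surface at z = 0. Lengths are in mm, angles in rad, forces in N, time in s.
With the tool pointing down it reaches from about 200 to 875 mm from the base axis. Payload 3.4 kg.
Tool frame: the origin (TCP) lies on the centre line of the jaws, within the pads' length; the fingertips stand 22 mm ahead of it and the grasp point (between the pads) lies 3 mm ahead of it (env.tcp_to_tips is the distance from the TCP to the fingertips, in mm); z points along the fingers, y is the line along which they close (so a half turn about z gives the same grasp; the last joint's range is limited). The gripper opens to 94 mm and grips with 3 to 60 N. Pads are 16 mm wide; open, the fingers measure 119 mm over their backs; the gripper's body (75 mm by 177 mm) begins 78 mm behind the grasp point.
Start: joints at [-1.339, 0.276, 1.505, -0, 1.361, -0.121], TCP at [198.678, -539.62, 227.493] pointing down, gripper open.
Joint ranges: [-2.89, 2.89], [-0.75, 2.08], [0.22, 2.7], [-1.18, 4.32], [0.11, 2.71], [-2.7, 2.7]. Speed limits (rad/s): [2.57, 2.57, 3.14, 3.14, 3.14, 3.14].

## Interface

Orientations are given as a unit quaternion [w, x, y, z].
In Python, from rig import env gives the robot as it stands.
- The arm moves only by the tool apply_moves, never from a script. Its argument "deltas" is a list of rows, each an object with "translation": the shift along the tool's x, y, z in m, a list of three; "turn": the turn about the tool's z in rad. In form: [{"translation": [x, y, z], "turn": turn}, ...]. A call has 1 to 10 rows; each row is the pose to reach, as a shift and turn from the pose commanded when the call began, along the tool's axes at that moment; what a row does not reach only later rows make up. A row lasts 1/12 s, in which the tool goes at most 41.7 mm and 7.16 degrees, less where a joint would pass 70% of its speed; a pose out of reach is approached as far as the arm can. A call with a gripper value outside its range is refused whole. "grip" is the closure, from -1 (fully open) to 1 (shut), set as the call begins (left out, the last holds). The fingers move at their own pace and stop on an object; "newtons" is the grip in N (left out, the last holds). Time passes only in rows, so rows that repeat a pose let the fingers close. It gives the time, the measured TCP pose, the force, the opening and the grip force at its end, in the units of the state.
- env.observe(): the state, without advancing time (a new reading comes with each control period).
- env.read_camera(name): name is "side" or "top" or "wrist"; returns the picture (480x640x3 uint8, red, green, blue); there is no depth.
- env.camera_info(name): a dict with "fovy" (degrees; the focal length in pixels is half the picture's height over the tangent of half this angle, whatever the lens; pixels are square), "cx", "cy" (the principal point, pixels), "cam_to_world" (4x4, takes a point from camera to world coordinates). Camera axes: x right, y up, looking along -z (the intrinsics and any distortion apply to the point x, -y, -z); pixel columns grow to the right and rows downward; lengths in mm; the calibration is good to about 2 mm. The wrist camera is an equidistant fisheye: a pixel r from the principal point sees the ray r / f radians off the axis. A picture is of the moment at which its call begins: read the wrist's pose just before it. camera_info takes no time and is no camera call; for the wrist camera it gives the pose at the moment of the call.
- env.hand_in(): hands the job in; it is judged then, once.
The state is a dict: "time_s": time; "joint_positions": joint angles; "joint_vel": joint speeds; "joint_torque": joint torques, N m; "tcp_pos": TCP position; "tool_rot": TCP orientation; "wrist_force": force on the tool from outside, world axes, zero at the start; "moment": the same for the moment, N m; "finger_gap": finger opening in mm; "finger_force": force on a finger pad.
Only numpy, scipy, OpenCV 4.12 (cv2) and the standard library are available. Lean on these libraries where they do the work, as an engineer would, in place of code of your own. Each camera call takes 0.05 s, during which the arm holds its last target. There are 200 camera calls.

## Task

Take the scraper block and wipe the dried clay chips off the clamp's bed, over its long edge onto the table, then stand the scraper on the table clear of the clamp. Then pump the clamp's trigger against its handle, again and again, until the sprung pad bears firmly on the plaster mould and has been pushed back a little (3 mm or more), but never past two thirds of its 30 mm travel, or the plaster cracks; do not push the jaw directly, move the chips with the scraper only and leave everything else where it is. Finish holding: keep the trigger squeezed in the gripper, with the pad pressing on the mould, and do not let go.

Things in the scene. Friction and masses are not known exactly. Their poses are not given: they have to be found in the camera images.
- clamp: One-hand ratchet clamp screwed to the table. Origin: on the table under its bed; x across, y along the clamp from trigger to stop. Aluminium bed 100 mm wide (x), 15 mm thick, y -192..153 mm. Steel stop at y 124..145, top 83 mm above the table; black head at y -185..-100, 44 mm wide, top 64 mm; a rod 40 mm up runs through it, out behind to y -285. Between head and stop: jaw, pad, chips, mould.
- handle_grip (a point): Middle of the fixed upright handle on the head: black bar 26 mm wide (x), 14 mm thick (y), top 125 mm above the table; this point is 98 mm up, at clamp y -150 mm. Axes as the clamp's. It does not move: fingers span handle and trigger together, one behind the handle, one in front of the trigger.
- trigger_grip (a point): On the steel trigger bar, 24 mm wide (x), 10 mm thick, leaning away from the handle, hinged 50 mm above the table, top 120 mm. At rest this point is 98 mm up, 38 mm ahead (+y) of handle_grip, and trigger and handle measure 50 mm over their outsides; squeezed, it comes 16 mm nearer (34 mm over all) and stops by itself.
- trigger (a joint): Angle of the trigger: 0 at rest, 0.34 rad fully squeezed. A spring of about 3 N returns it when let go; driving the jaw takes 10 to 20 N at the grip.
- jaw (a joint): How far rod and jaw have come forward (m), 0 to 0.125. Each full squeeze brings them 14 mm on (the first 9 to 16) and friction (8 N) keeps them there while the trigger returns; let it return fully to catch the next teeth. The jaw is a dark steel plate 60 mm wide, 12 mm thick, top 68 mm above the table.
- pad (a joint): How far the sprung pad has been pushed back towards the jaw (m): 0 when it touches nothing, stop at 0.030. Its force on the mould is 0.45 N plus 0.3 N per mm.
- pad_face (a point): Middle of the front face of the rubber pressure pad (56 mm wide, 44 mm tall, 8 mm thick) on two steel plungers, 30 mm ahead of the jaw; 42 mm above the table. It moves along the clamp's +y towards the mould.
- mould_mid (a point): Centre of the loose plaster mould, a brittle off-white block of two halves, 80 (x) x 60 (y) x 70 mm tall, about 0.45 kg, standing on the bed against the stop. The gap from its near face to the pad is 72 to 94 mm at first.
- bed_spot (a point): Middle of the littered part of the bed, on its top face, 15 mm above the table, at clamp x 0, y 28 mm.
- scraper_mid (a point): Centre of the loose scraper block that stands upright on the table, 43.5 mm above its underside. Dark rubber foot 34 (x) x 48 (y) x 20 mm tall, above it a wooden grip 24 (x) x 38 mm (y) up to 87 mm; about 0.12 kg. It fits between pad and mould with its 48 mm side along the clamp.
- chip1: Loose dried clay chip, about 13 x 11 x 9 mm, 11 g, lying on the bed between pad and mould, within 15 mm of bed_spot along the clamp and 26 mm across. Origin: centre of its underside.
- chip2: Loose dried clay chip, about 13 x 11 x 9 mm, 11 g, lying on the bed between pad and mould, within 15 mm of bed_spot along the clamp and 26 mm across. Origin: centre of its underside.
- chip3: Loose dried clay chip, about 13 x 11 x 9 mm, 11 g, lying on the bed between pad and mould, within 15 mm of bed_spot along the clamp and 26 mm across. Origin: centre of its underside.
- chip4: Loose dried clay chip, about 13 x 11 x 9 mm, 11 g, lying on the bed between pad and mould, within 15 mm of bed_spot along the clamp and 26 mm across. Origin: centre of its underside.
- glaze_jar: Bystander: white lidded glaze jar, 54 mm across, 74 mm tall, loose.
- sanding_sponge: Bystander: tan foam sanding block 65 x 45 x 28 mm, loose.
- bisque_bowl: Bystander: terracotta bowl, 110 mm across, 50 mm tall, loose.
- test_cup: Bystander: white cup, 72 mm across, 75 mm tall, loose.
- glaze_brush: Bystander: brush lying flat, loose.
Not all that is in view belongs to the job. Leave any red look-alike of the part that bears scraper_mid alone. What is shaped like the part that bears mould_mid but purple is not meant.

How it is judged:
By the outcome, as a careful person would: the job done as asked, in the order asked, and still so for the second after the job is handed in, while the arm keeps its last pose, push and grip.
It also fails if it takes over 61 s, if anything falls off the work surface, if the arm or the gripper's body presses on something with over 40 N, if the wrist force passes 120 N, or if a joint passes its speed limit or range.

## Working session

There is one attempt and no reset: what is moved stays moved. The work goes in short steps, Python scripts to look and compute and a tool call to move; the robot and the scene stay as the last step left them, time stands still between calls to the robot, and variables do not carry over. Pictures are saved under pics/ and viewed, at most 10 in all, crops included, and the job is handed in when it is done.

Besides the shell and the picture viewer there is one more tool, called in YAML: its name, and indented under it one key for each argument. apply_moves: Moves the arm, as the interface text tells. Its arguments: {"type":"object","properties":{"deltas":{"type":"array"},"grip":{"type":"number"},"newtons":{"type":"number"}},"required":["deltas"]}

```bash
mkdir -p pics; ls
python3 - <<'E'
from rig import env
import cv2
for n in ("side","top"):
    im=env.read_camera(n); cv2.imwrite(f"pics/{n}0.png",im[:,:,::-1])
    print(n,{k:(v.tolist() if hasattr(v,'tolist') else v) for k,v in env.camera_info(n).items()})
s=env.observe(); print(s)
E
```

```text
pics
side {'fovy': 43.253739820842895, 'cx': 323.69477153566714, 'cy': 245.08379104451524, 'cam_to_world': [[-0.9979469087986491, 0.038534239403668256, -0.05115740037180656, 449.1845240716983], [-0.06215236595707426, -0.775490103270399, 0.6282930710549048, 957.0239049678792], [-0.015461262081681774, 0.6301826815481733, 0.7762929455119342, 1135.5329199857206], [0.0, 0.0, 0.0, 1.0]]}
top {'fovy': 45.678450803266074, 'cx': 322.84328479609474, 'cy': 243.98923923930303, 'cam_to_world': [[-0.019796747417385022, 0.9941740025632837, -0.10595348705442283, 401.79875743872515], [-0.9998039134959769, -0.019635174090538755, 0.0025679751874080107, 96.0053087021651], [0.00047259900673538464, 0.10598354856171649, 0.9943677710406974, 1245.8942976352603], [0.0, 0.0, 0.0, 1.0]]}
{'time_s': 0.1, 'joint_positions': array([-1.33900140e+00,  2.76542426e-01,  1.50597264e+00, -1.84490287e-05,
        1.36071275e+00, -1.20987915e-01]), 'joint_vel': array([ 0.00216632, -0.00076914, -0.00396044,  0.00050254,  0.00073423,
       -0.00198095]), 'joint_torque': array([ 1.45976956e-03, -4.05453515e+01, -2.37780046e+01,  7.03177066e-02,
        2.98957690e-02, -5.10243956e-05]), 'tcp_pos': array([ 198.55647921, -539.13573009,  226.69864159]), 'tool_rot': array([-8.15825343e-04,  9.84482660e-01,  1.75479980e-01, -5.42798737e-05]), 'wrist_force': array([-0.70699042,  0.6799283 ,  0.40815921]), 'moment': array([ 0.03705048,  0.04086204, -0.04265957]), 'finger_force': 0.0, 'finger_gap': 93.87246793481464}
```

View pics/top0.png

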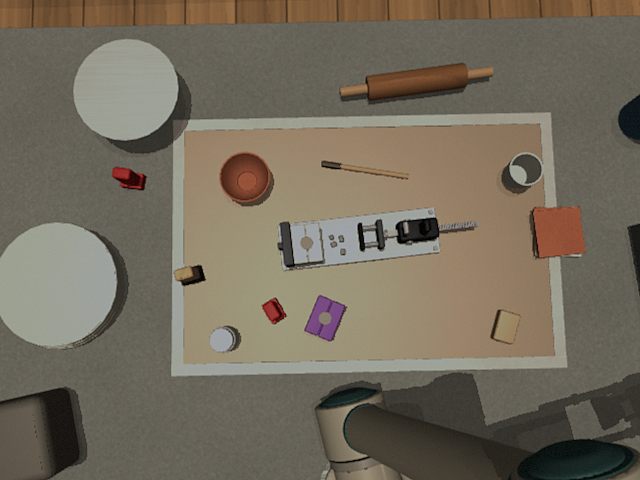

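View pics/side0.png

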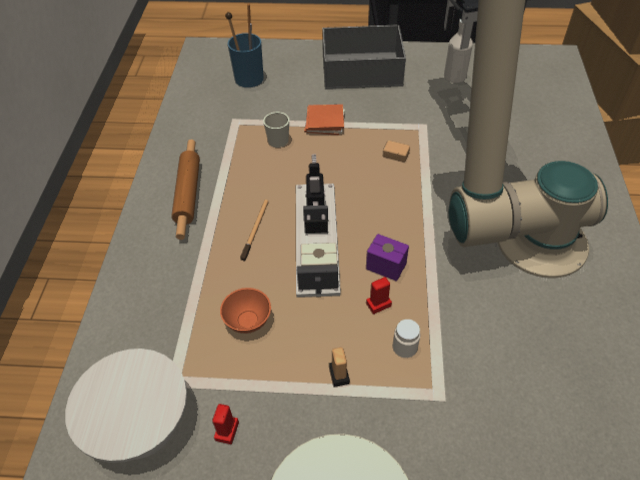

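```bash
cat > h.py <<'E'
from rig import env
import numpy as np, cv2
from scipy.optimize import least_squares
def cam(n):
    c=env.camera_info(n); M=np.array(c["cam_to_world"]); return c,M,240/np.tan(np.radians(c["fovy"])/2)
def ray(n,px,C=None):
    c,M,f=C or cam(n); u=np.array(px,float)-[c["cx"],c["cy"]]
    if n=="wrist":
        r=np.hypot(*u); t=r/f; d=np.array([u[0]/r*np.sin(t),-u[1]/r*np.sin(t),-np.cos(t)])
    else: d=np.array([u[0]/f,-u[1]/f,-1])
    return M[:3,3],M[:3,:3]@d
def at(n,px,z,C=None):
    o,d=ray(n,px,C); return o+d*(z-o[2])/d[2]
def proj(n,P,C=None):
    c,M,f=C or cam(n); p=(np.atleast_2d(P)-M[:3,3])@M[:3,:3]; x,y,z=p[:,0],-p[:,1],-p[:,2]
    if n=="wrist":
        r=np.hypot(x,y); t=np.arctan2(r,z); k=f*t/np.maximum(r,1e-9)
    else: k=f/z
    return np.c_[c["cx"]+k*x,c["cy"]+k*y]
E
python3 - <<'E'
import cv2,numpy as np
t=cv2.imread("pics/top0.png"); s=cv2.imread("pics/side0.png")
a=cv2.resize(t[195:280,270:480],None,fx=3.8,fy=3.8,interpolation=2)
b=cv2.resize(t[258:290,170:214],None,fx=6,fy=6,interpolation=2)
c=cv2.resize(s[340:392,315:365],None,fx=5,fy=5,interpolation=2)
o=np.zeros((590,800,3),np.uint8); o[:a.shape[0],:a.shape[1]]=a; o[325:325+b.shape[0],:b.shape[1]]=b; o[325:325+c.shape[0],300:300+c.shape[1]]=c
cv2.imwrite("pics/crop1.png",o)
E
```

```text
(no output)
```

View pics/crop1.png

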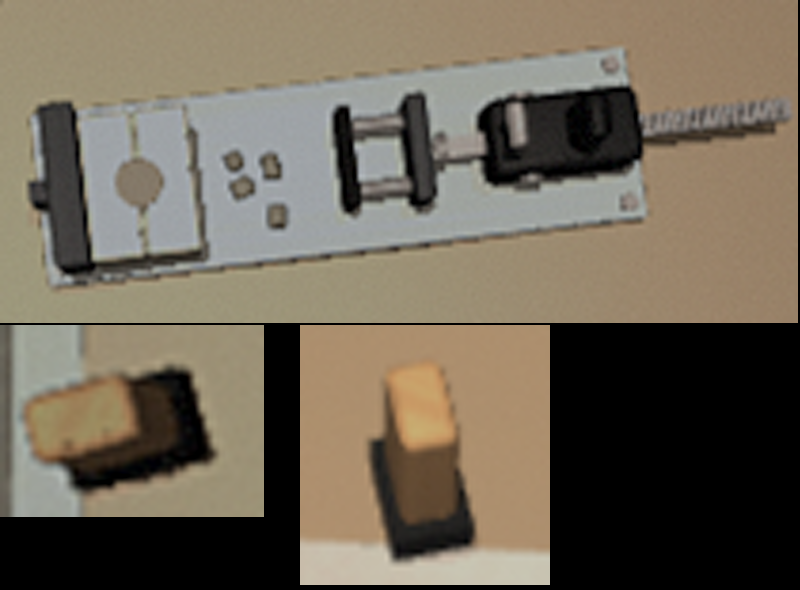

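```bash
cat >> h.py <<'E'
def T(p):  # p=x,y,yaw -> function local->world
    c,s=np.cos(p[2]),np.sin(p[2]); return lambda L:np.array(L,float)@np.array([[c,s,0],[-s,c,0],[0,0,1]])+[p[0],p[1],0]
def fit(obs,p0):
    cs={n:cam(n) for n in {o[0] for o in obs}}
    r=least_squares(lambda p:np.concatenate([(proj(n,T(p)([L]),cs[n])[0]-px) for n,L,px in obs]),p0,loss="soft_l1")
    return r
E
python3 - <<'E'
from h import *
A=lambda u,v:np.array([270+u/3.8,195+v/3.8])-.4
B=lambda u,v:np.array([170+u/6,258+(v-325)/6])-.4
S=lambda u,v:np.array([315+(u-300)/5,340+(v-325)/5])-.4
C=cam("top")
print([at("top",A(*q),15,C)[:2].round(1) for q in [(622,48),(645,217),(52,286),(35,112)]])
obs=[("top",(50,-192,15),A(622,48)),("top",(-50,-192,15),A(645,217)),("top",(-50,153,15),A(52,286)),("top",(50,153,15),A(35,112))]
r=fit(obs,[500,100,0.05]); print("clamp",r.x.round(3),r.fun.round(1)); np.save("clamp.npy",r.x); F=T(r.x)
for k,L in dict(handle=(0,-150,98),trig=(0,-112,98),spot=(0,28,15)).items(): print(k,F([L])[0].round(1))
R=np.array([[np.cos(r.x[2]),-np.sin(r.x[2])],[np.sin(r.x[2]),np.cos(r.x[2])]])
loc=lambda q,z:((at("top",A(*q),z,C)[:2]-r.x[:2])@R).round(1)
print("chips",[loc(q,20) for q in [(234,160),(243,187),(270,166),(277,216)]])
print("mould near",[loc(q,85) for q in [(187,110),(206,250)]],"pad face top",[loc(q,64) for q in [(338,110),(345,208)]])
obs=[("top",(12,19,87),B(28,405)),("top",(12,-19,87),B(125,375)),("top",(-12,-19,87),B(140,440)),("top",(-12,19,87),B(40,462)),
 ("top",(17,-24,20),B(185,372)),("top",(-17,-24,20),B(213,455)),
 ("side",(-12,-19,87),S(388,372)),("side",(12,-19,87),S(442,362)) ,("side",(12,19,87),S(458,440)),("side",(-12,19,87),S(400,450))]
print([at("top",o[2],o[1][2],C)[:2].round(1) for o in obs[:6]])
print([at("side",o[2],87)[:2].round(1) for o in obs[6:]])
r=fit([o for o in obs if o[0]=="top"],[390,400,0.2]); print("scr",r.x.round(3),r.fun.round(1))
E
```

```text
[array([ 609. , -150.3]), array([ 511.1, -159.5]), array([478.4, 179.4]), array([578.5, 187.9])]
clamp [5.42516e+02 3.38110e+01 9.30000e-02] [ 1.1 -0.5  1.2  0.3 -1.  -0.  -1.3  0.2]
handle [ 556.4 -115.5   98. ]
trig [552.9 -77.7  98. ]
spot [539.9  61.7  15. ]
chips [array([ 9.2, 40. ]), array([-6.8, 36.7]), array([ 3.4, 20. ]), array([-25.4,  19.3])]
mould near [array([31.5, 64. ]), array([-45.2,  62.3])] pad face top [array([ 25.1, -18.9]), array([-29.2, -16.2])]
[array([476.1, 396.4]), array([485.7, 363.5]), array([463.5, 358.3]), array([456.7, 392.1]), array([491.2, 357.5]), array([461.2, 347.3])]
[array([485.4, 369.1]), array([464.4, 363.6]), array([456.9, 397.2]), array([478.9, 402.7])]
scr [470.23  376.826  69.369] [-0.9 -0.4  1.  -0.5  1.4  0.  -0.   1.4 -0.2 -0.7 -0.9  0.7]
```

The real scraper is the wood-and-dark block at top (190,274). The red ones at (128,178) and (274,310) are look-alikes. The mould is the off-white block at (307,243), not the purple one at (326,318). The crop confirms both.

```bash
cat >> h.py <<'E'
def psi(s=None):
    w,x,y,z=(s or env.observe())["tool_rot"]; return np.arctan2(1-2*(x*x+z*z),2*(x*y-w*z)) # angle of tool y in world
def go(x,y,z,a,s=None):
    s=s or env.observe(); p=psi(s); d=np.array([x,y,z])-s["tcp_pos"]
    yv=np.array([np.cos(p),np.sin(p),0]); xv=np.array([-yv[1],yv[0],0])
    print("t",round(s["time_s"],2),"tcp",s["tcp_pos"].round(1),"psi",round(p,3),"gap",round(s["finger_gap"],1),"F",s["wrist_force"].round(1))
    print(" delta m",(np.array([d@xv,d@yv,-d[2]])/1000).round(4),"turn",round(-(a-p),3))
E
python3 - <<'E'
from h import *
go(470,379,227,0.26); go(470,379,150,0.26)
C=cam("top")
for n,q,z in [("jar",(223,338),74),("redscr",(274,310),50),("purple",(326,318),70),("bowl",(246,178),50),("brushL",(322,164),8),("brushR",(408,177),8),("cup",(526,167),75),("sponge",(506,326),28)]: print(n,at("top",q,z,C)[:2].round(0))
E
```

```text
t 0.1 tcp [ 198.6 -539.1  226.7] psi -1.218 gap 93.9 F [-0.7  0.7  0.4]
 delta m [ 5.720e-01 -7.678e-01 -3.000e-04] turn -1.478
t 0.1 tcp [ 198.6 -539.1  226.7] psi -1.218 gap 93.9 F [-0.7  0.7  0.4]
 delta m [ 0.572  -0.7678  0.0767] turn -1.478
jar [339. 300.]
redscr [393. 197.]
purple [375.  90.]
bowl [674. 254.]
brushL [712.  91.]
brushR [679. -99.]
cup [ 680. -336.]
sponge [ 349. -291.]
```

apply_moves:
  deltas:
    - {"translation": [0.572, -0.768, 0], "turn": -1.478}
    - {"translation": [0.572, -0.768, 0], "turn": -1.478}
    - {"translation": [0.572, -0.768, 0], "turn": -1.478}
    - {"translation": [0.572, -0.768, 0], "turn": -1.478}
    - {"translation": [0.572, -0.768, 0], "turn": -1.478}
    - {"translation": [0.572, -0.768, 0], "turn": -1.478}
    - {"translation": [0.572, -0.768, 0], "turn": -1.478}
    - {"translation": [0.572, -0.768, 0], "turn": -1.478}
    - {"translation": [0.572, -0.768, 0], "turn": -1.478}
    - {"translation": [0.572, -0.768, 0], "turn": -1.478}
  grip: -1
  newtons: 25

```text
time_s: 0.93
tcp_pos: [316.5, -138.0, 227.4]
tool_rot: [0.0, 0.694, 0.72, 0.0]
wrist_force: [1.6, -0.5, -0.1]
finger_gap: 94.0
finger_force: 0.0
```

```bash
python3 -c "
from h import *
go(470,379,190,0.26)"
```

```text
t 0.93 tcp [ 316.5 -138.   227.4] psi 0.037 gap 94.0 F [ 1.6 -0.5 -0.1]
 delta m [0.511  0.1726 0.0374] turn -0.223
```

apply_moves:
  deltas:
    - {"translation": [0.511, 0.172, 0.037], "turn": -0.223}
    - {"translation": [0.511, 0.172, 0.037], "turn": -0.223}
    - {"translation": [0.511, 0.172, 0.037], "turn": -0.223}
    - {"translation": [0.511, 0.172, 0.037], "turn": -0.223}
    - {"translation": [0.511, 0.172, 0.037], "turn": -0.223}
    - {"translation": [0.511, 0.172, 0.037], "turn": -0.223}
    - {"translation": [0.511, 0.172, 0.037], "turn": -0.223}
    - {"translation": [0.511, 0.172, 0.037], "turn": -0.223}
    - {"translation": [0.511, 0.172, 0.037], "turn": -0.223}
    - {"translation": [0.511, 0.172, 0.037], "turn": -0.223}

```text
time_s: 1.77
tcp_pos: [436.4, 260.2, 198.4]
tool_rot: [0.0, 0.611, 0.792, -0.0]
wrist_force: [0.8, -0.8, 1.1]
finger_gap: 93.7
finger_force: 0.0
```

```bash
python3 -c "
from h import *
go(470,379,190,0.26)"
```

```text
t 1.77 tcp [436.4 260.2 198.4] psi 0.256 gap 93.7 F [ 0.8 -0.8  1.1]
 delta m [0.1065 0.0625 0.0084] turn -0.004
```

apply_moves:
  deltas:
    - {"translation": [0.1065, 0.0625, 0.008], "turn": -0.004}
    - {"translation": [0.1065, 0.0625, 0.008], "turn": -0.004}
    - {"translation": [0.1065, 0.0625, 0.008], "turn": -0.004}
    - {"translation": [0.1065, 0.0625, 0.008], "turn": -0.004}
    - {"translation": [0.1065, 0.0625, 0.008], "turn": -0.004}

```text
time_s: 2.18
tcp_pos: [470.0, 378.3, 189.3]
tool_rot: [-0.0, 0.609, 0.793, -0.001]
wrist_force: [0.5, -0.8, 0.2]
finger_gap: 94.4
finger_force: 0.0
```

Run:
```python
from h import *
C=cam("wrist"); im=env.read_camera("wrist"); im=im[:,:,::-1].copy()
np.save("Cw.npy",np.array(C,dtype=object),allow_pickle=True)
go(470,379,190,0.26)
print(proj("wrist",T([470,379,0.26])([(12,19,87),(-12,19,87),(-12,-19,87),(12,-19,87)]),C).round())
cv2.imwrite("pics/w1.png",im)
```

```text
t 2.23 tcp [469.6 376.7 189.7] psi 0.26 gap 94.0 F [-0.3 -0.2 -1.4]
 delta m [ 0.0021  0.0009 -0.0003] turn 0.0
[[334. 221.]
 [301. 221.]
 [301. 270.]
 [333. 270.]]
```

View pics/w1.png

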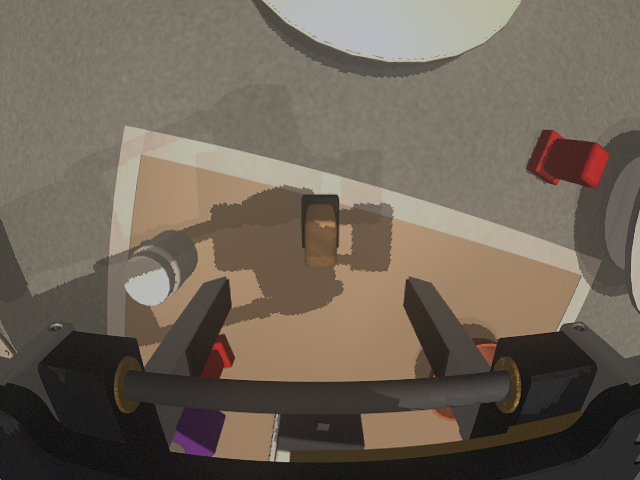

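Run:
```python
from h import *
C=cam("wrist"); print(C[1][:3,3].round(0))
obs=[("wrist",(17,24,20),(338,195)),("wrist",(-17,24,20),(302,195)),("wrist",(-12,-19,87),(306,267)),("wrist",(12,-19,87),(336,267))]
r=fit(obs,[470,379,0.26]); print(r.x,r.fun.round(1))
F=T(r.x); print(proj("wrist",F([(12,19,87),(-12,19,87),(12,19,20)]),C).round())
go(r.x[0],r.x[1],190,r.x[2])
im=cv2.imread("pics/w1.png"); cv2.imwrite("pics/w1c.png",cv2.resize(im[170:290,260:380],None,fx=4,fy=4,interpolation=2))
```

```text
[449. 458. 347.]
[4.71571208e+02 3.80523455e+02 2.65930530e-01] [ 1.2 -0.2 -0.9 -0.  -1.1  0.2  0.9  0.1]
[[337. 218.]
 [304. 218.]
 [334. 200.]]
t 2.23 tcp [469.6 376.7 189.7] psi 0.26 gap 94.0 F [-0.3 -0.2 -1.4]
 delta m [ 0.0032  0.0028 -0.0003] turn -0.005
```

View pics/w1c.png

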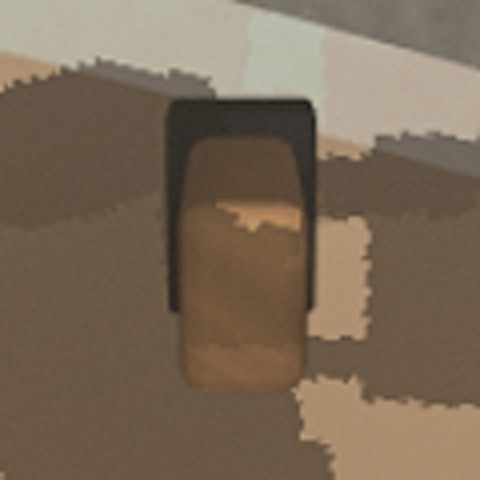

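apply_moves:
  deltas:
    - {"translation": [0.003, 0.003, 0.02], "turn": -0.005}
    - {"translation": [0.003, 0.003, 0.05], "turn": -0.005}
    - {"translation": [0.003, 0.003, 0.08], "turn": -0.005}
    - {"translation": [0.003, 0.003, 0.11], "turn": -0.005}
    - {"translation": [0.003, 0.003, 0.125], "turn": -0.005}
    - {"translation": [0.003, 0.003, 0.125], "turn": -0.005}
    - {"translation": [0.003, 0.003, 0.125], "turn": -0.005}

```text
time_s: 2.82
tcp_pos: [472.0, 378.7, 65.8]
tool_rot: [-0.0, 0.608, 0.794, -0.001]
wrist_force: [0.7, -0.3, 0.2]
finger_gap: 94.2
finger_force: 0.0
```

apply_moves:
  deltas:
    - {"translation": [0, 0, 0], "turn": 0}
    - {"translation": [0, 0, 0], "turn": 0}
    - {"translation": [0, 0, 0], "turn": 0}
    - {"translation": [0, 0, 0], "turn": 0}
    - {"translation": [0, 0, 0], "turn": 0}
    - {"translation": [0, 0, 0], "turn": 0}
    - {"translation": [0, 0, 0], "turn": 0}
    - {"translation": [0, 0, 0], "turn": 0}
  grip: 1
  newtons: 25

```text
time_s: 3.48
tcp_pos: [472.4, 380.5, 65.9]
tool_rot: [0.0, 0.608, 0.794, -0.0]
wrist_force: [-0.4, -0.7, -0.0]
finger_gap: 44.0
finger_force: 0.0
```

Run:
```python
from h import *
K=np.load("clamp.npy"); F=T(K)
P=F([(95,27,0),(60,27,0),(-70,27,0)]); print(P.round(1))
s=env.observe(); go(s["tcp_pos"][0],s["tcp_pos"][1],150,psi(s),s)
go(*P[0][:2],150,K[2],s)
```

```text
[[634.6  69.5   0. ]
 [599.8  66.3   0. ]
 [470.3  54.2   0. ]]
t 3.48 tcp [472.4 380.5  65.9] psi 0.264 gap 44.0 F [-0.4 -0.7 -0. ]
 delta m [ 0.      0.     -0.0841] turn -0.0
t 3.48 tcp [472.4 380.5  65.9] psi 0.264 gap 44.0 F [-0.4 -0.7 -0. ]
 delta m [-0.3426  0.0754 -0.0841] turn 0.171
```

apply_moves:
  deltas:
    - {"translation": [0, 0, 0], "turn": 0}
    - {"translation": [0, 0, 0], "turn": 0}
    - {"translation": [0, 0, 0], "turn": 0}
    - {"translation": [0, 0, 0], "turn": 0}
    - {"translation": [0, 0, 0], "turn": 0}
    - {"translation": [0, 0, 0], "turn": 0}

```text
time_s: 3.98
tcp_pos: [472.4, 380.4, 65.7]
tool_rot: [-0.0, 0.608, 0.794, -0.0]
wrist_force: [-0.2, -0.2, 0.1]
finger_gap: 24.0
finger_force: 25.0
```

Run:
```python
from h import *
s=env.observe(); print(s["finger_force"]); go(634.6,69.5,150,.093)
```

```text
24.999799132347107
t 3.98 tcp [472.4 380.4  65.7] psi 0.264 gap 24.0 F [-0.2 -0.2  0.1]
 delta m [-0.3425  0.0755 -0.0843] turn 0.171
```

apply_moves:
  deltas:
    - {"translation": [0, 0, -0.04], "turn": 0}
    - {"translation": [0, 0, -0.08], "turn": 0}
    - {"translation": [-0.03, 0.007, -0.104], "turn": 0.02}
    - {"translation": [-0.07, 0.015, -0.104], "turn": 0.05}
    - {"translation": [-0.11, 0.024, -0.104], "turn": 0.08}
    - {"translation": [-0.15, 0.033, -0.104], "turn": 0.1}
    - {"translation": [-0.19, 0.042, -0.104], "turn": 0.12}
    - {"translation": [-0.23, 0.051, -0.104], "turn": 0.14}
    - {"translation": [-0.27, 0.06, -0.104], "turn": 0.16}
    - {"translation": [-0.3, 0.066, -0.104], "turn": 0.171}

```text
time_s: 4.82
tcp_pos: [615.8, 104.8, 169.8]
tool_rot: [0.001, 0.674, 0.738, -0.0]
wrist_force: [0.2, -0.1, -1.1]
finger_gap: 23.9
finger_force: 25.0
```

Run:
```python
from h import *
go(634.6,69.5,170,.093)
```

```text
t 4.82 tcp [615.8 104.8 169.8] psi 0.091 gap 23.9 F [ 0.2 -0.1 -1.1]
 delta m [-0.0369  0.0155 -0.0002] turn -0.002
```

apply_moves:
  deltas:
    - {"translation": [-0.037, 0.0155, 0], "turn": 0}
    - {"translation": [-0.037, 0.0155, 0], "turn": 0}
    - {"translation": [-0.037, 0.0155, 0], "turn": 0}
    - {"translation": [-0.037, 0.0155, 0], "turn": 0}

```text
time_s: 5.15
tcp_pos: [632.8, 72.9, 169.5]
tool_rot: [-0.001, 0.674, 0.739, -0.0]
wrist_force: [-1.0, 0.4, -1.9]
finger_gap: 23.6
finger_force: 25.0
```

Run:
```python
from h import *
C=cam("wrist"); im=env.read_camera("wrist"); cv2.imwrite("pics/w2.png",im[:,:,::-1])
go(634.6,69.5,82,.093); print(C[1][:3,3])
F=T(np.load("clamp.npy")); print(proj("wrist",F([(28,-17,64),(-28,-17,64),(40,64,85),(-40,64,85),(50,28,15),(-50,28,15)]),C).round())
```

```text
t 5.2 tcp [632.5  73.6 169.6] psi 0.093 gap 23.7 F [-0.3  0.3 -0.8]
 delta m [-0.0043  0.0017  0.0876] turn 0.0
[625.4717525  156.20638986 326.84261172]
[[235. 303.]
 [171. 300.]
 [237. 208.]
 [133. 210.]
 [267. 232.]
 [162. 232.]]
```

View pics/w2.png

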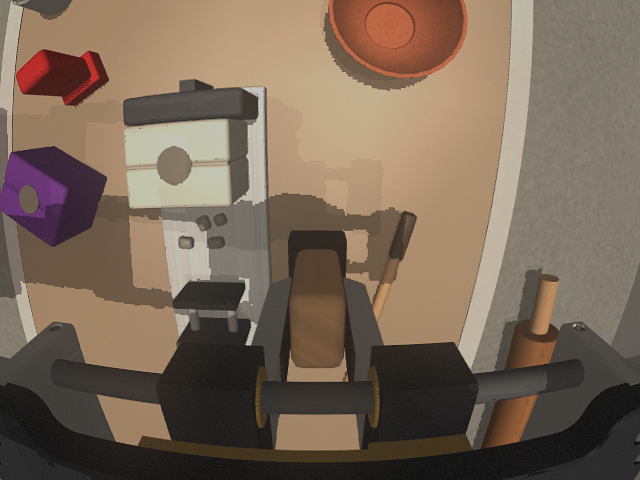

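Run:
```python
from h import *
C=cam("wrist"); K=np.load("clamp.npy"); F=T(K)
R=np.array([[np.cos(K[2]),-np.sin(K[2])],[np.sin(K[2]),np.cos(K[2])]])
for q,z in [((220,219),20),((204,223),20),((186,242),20),((216,242),20),((232,207),85),((130,209),85),((243,304),64),((174,305),64)]: print(((at("wrist",q,z,C)[:2]-K[:2])@R).round(1))
# scraper pose in hand: foot far corners z=20 below top etc
zb=169.6-65.7
obs=[("wrist",(17,24,zb+20),(346,232)),("wrist",(-17,24,zb+20),(289,232)),("wrist",(-12,-19,zb+87),(293,366)),("wrist",(12,-19,zb+87),(342,366))]
r=fit(obs,[632.5,73.6,.093]); print(r.x.round(3),r.fun.round(1))
go(*F([(80,27,0)])[0][:2],82,K[2])
```

```text
[ 9.1 41.8]
[-5.9 38.3]
[-24.7  20.8]
[ 3.9 20.9]
[36.  65.5]
[-42.3  65.6]
[ 34.4 -17.4]
[-25.6 -20.7]
[6.32693e+02 7.69250e+01 9.40000e-02] [ 1.4  0.3 -1.4  0.3 -2.4 -0.2  2.5 -0.2]
t 5.2 tcp [632.5  73.6 169.6] psi 0.093 gap 23.7 F [-0.3  0.3 -0.8]
 delta m [-0.0042 -0.0133  0.0876] turn 0.001
```

Run:
```python
from h import *
K=np.load("clamp.npy"); F=T(K)
go(*F([(83,28,0)])[0][:2],82,K[2])
```

```text
t 5.2 tcp [632.5  73.6 169.6] psi 0.093 gap 23.7 F [-0.3  0.3 -0.8]
 delta m [-0.0032 -0.0103  0.0876] turn 0.001
```

apply_moves:
  deltas:
    - {"translation": [-0.0032, -0.0103, 0.03], "turn": 0}
    - {"translation": [-0.0032, -0.0103, 0.06], "turn": 0}
    - {"translation": [-0.0032, -0.0103, 0.08], "turn": 0}
    - {"translation": [-0.0032, -0.0103, 0.0875], "turn": 0}
    - {"translation": [-0.0032, -0.0103, 0.0875], "turn": 0}
    - {"translation": [-0.0032, -0.0103, 0.0875], "turn": 0}
    - {"translation": [-0.0032, -0.0103, 0.0875], "turn": 0}

```text
time_s: 5.78
tcp_pos: [624.6, 69.2, 84.1]
tool_rot: [0.001, 0.673, 0.74, 0.001]
wrist_force: [0.9, -0.1, -1.5]
finger_gap: 23.7
finger_force: 25.0
```

Run:
```python
from h import *
K=np.load("clamp.npy"); F=T(K)
go(*F([(-75,28,0)])[0][:2],82,K[2])
```

```text
t 5.78 tcp [624.6  69.2  84.1] psi 0.094 gap 23.7 F [ 0.9 -0.1 -1.5]
 delta m [ 0.0005 -0.16    0.0021] turn 0.001
```

apply_moves:
  deltas:
    - {"translation": [0, 0, 0], "turn": 0}
    - {"translation": [0, -0.01, 0], "turn": 0}
    - {"translation": [0, -0.02, 0], "turn": 0}
    - {"translation": [0, -0.02, 0], "turn": 0}

```text
time_s: 6.12
tcp_pos: [600.4, 66.5, 82.7]
tool_rot: [-0.001, 0.673, 0.739, -0.001]
wrist_force: [-1.0, 0.8, -0.8]
finger_gap: 23.8
finger_force: 25.0
```

Run:
```python
from h import *
K=np.load("clamp.npy"); F=T(K)
go(*F([(-75,28,0)])[0][:2],82,K[2])
```

```text
t 6.12 tcp [600.4  66.5  82.7] psi 0.093 gap 23.8 F [-1.   0.8 -0.8]
 delta m [ 0.0008 -0.1356  0.0007] turn 0.0
```

apply_moves:
  deltas:
    - {"translation": [0.0005, -0.012, 0.0005], "turn": 0}
    - {"translation": [0.0005, -0.025, 0.0005], "turn": 0}
    - {"translation": [0.0005, -0.038, 0.0005], "turn": 0}
    - {"translation": [0.0005, -0.051, 0.0005], "turn": 0}
    - {"translation": [0.0005, -0.064, 0.0005], "turn": 0}
    - {"translation": [0.0005, -0.077, 0.0005], "turn": 0}
    - {"translation": [0.0005, -0.09, 0.0005], "turn": 0}
    - {"translation": [0.0005, -0.104, 0.0005], "turn": 0}
    - {"translation": [0.0005, -0.12, 0.0005], "turn": 0}
    - {"translation": [0.0005, -0.136, 0.0005], "turn": 0}

```text
time_s: 6.95
tcp_pos: [467.1, 54.4, 82.2]
tool_rot: [0.0, 0.674, 0.739, 0.0]
wrist_force: [-0.2, -0.1, -1.6]
finger_gap: 23.9
finger_force: 25.0
```

Run:
```python
from h import *
go(490,290,150,.093)
```

```text
t 6.95 tcp [467.1  54.4  82.2] psi 0.093 gap 23.9 F [-0.2 -0.1 -1.6]
 delta m [ 0.2325  0.0446 -0.0678] turn -0.0
```

apply_moves:
  deltas:
    - {"translation": [0, 0, -0.035], "turn": 0}
    - {"translation": [0, 0, -0.07], "turn": 0}
    - {"translation": [0.02, 0.004, -0.09], "turn": 0}
    - {"translation": [0.06, 0.011, -0.09], "turn": 0}
    - {"translation": [0.1, 0.019, -0.09], "turn": 0}
    - {"translation": [0.14, 0.027, -0.09], "turn": 0}
    - {"translation": [0.18, 0.034, -0.09], "turn": 0}
    - {"translation": [0.22, 0.042, -0.09], "turn": 0}
    - {"translation": [0.232, 0.045, -0.09], "turn": 0}
    - {"translation": [0.232, 0.045, -0.08], "turn": 0}

```text
time_s: 7.78
tcp_pos: [492.6, 293.3, 163.4]
tool_rot: [0.001, 0.672, 0.74, 0.003]
wrist_force: [0.4, 0.7, -1.2]
finger_gap: 23.9
finger_force: 25.0
```

Run:
```python
from h import *
im=env.read_camera("top")[:,:,::-1]; s=env.read_camera("side")[:,:,::-1]
a=cv2.resize(im[190:320,260:460],None,fx=4,fy=4,interpolation=2)[:,:500]; b=cv2.resize(s[180:310,280:380],None,fx=3,fy=4,interpolation=2)
cv2.imwrite("pics/c3.png",np.hstack([a,b]))
go(490,290,68,.093)
```

```text
t 7.88 tcp [489.6 288.6 160.1] psi 0.094 gap 24.1 F [-1.1  0.3 -1. ]
 delta m [0.0014 0.0006 0.0921] turn 0.001
```

View pics/c3.png

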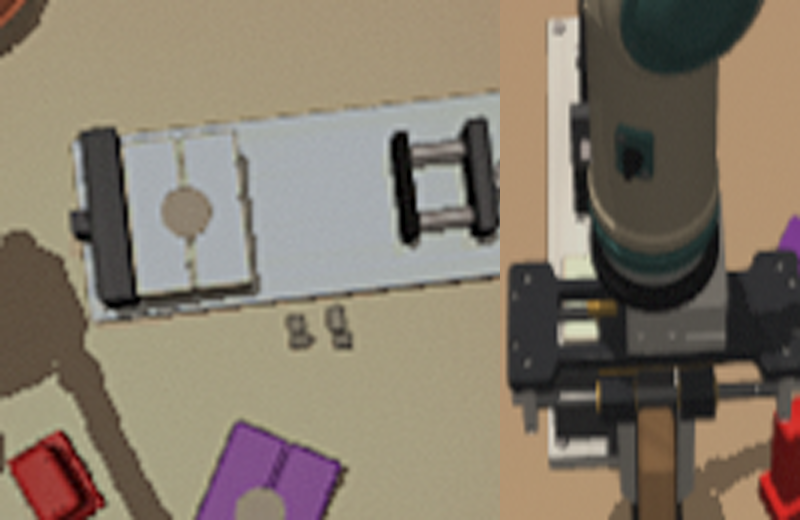

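The bed is clear. All four chips are on the table, at crop (300,330) and (340,330), off the long edge. I'll stand the scraper down next.

apply_moves:
  deltas:
    - {"translation": [0, 0, 0.03], "turn": 0}
    - {"translation": [0, 0, 0.06], "turn": 0}
    - {"translation": [0, 0, 0.08], "turn": 0}
    - {"translation": [0, 0, 0.088], "turn": 0}
    - {"translation": [0, 0, 0.092], "turn": 0}
    - {"translation": [0, 0, 0.0935], "turn": 0}
    - {"translation": [0, 0, 0.0935], "turn": 0}
    - {"translation": [0, 0, 0.0935], "turn": 0}

```text
time_s: 8.55
tcp_pos: [492.3, 289.7, 69.8]
tool_rot: [0.001, 0.674, 0.739, 0.001]
wrist_force: [0.1, -0.2, -0.8]
finger_gap: 24.0
finger_force: 25.0
```

Run:
```python
from h import *
go(490,290,66,.093)
```

```text
t 8.55 tcp [492.3 289.7  69.8] psi 0.092 gap 24.0 F [ 0.1 -0.2 -0.8]
 delta m [ 0.0005 -0.0023  0.0038] turn -0.001
```

apply_moves:
  deltas:
    - {"translation": [0, 0, 0.001], "turn": 0}
    - {"translation": [0, 0, 0.002], "turn": 0}
    - {"translation": [0, 0, 0.003], "turn": 0}
    - {"translation": [0, 0, 0.0035], "turn": 0}
    - {"translation": [0, 0, 0.0035], "turn": 0}
    - {"translation": [0, 0, 0.0035], "turn": 0}

```text
time_s: 9.05
tcp_pos: [491.6, 290.0, 65.7]
tool_rot: [0.0, 0.673, 0.739, 0.0]
wrist_force: [-0.7, -0.3, 5.6]
finger_gap: 23.7
finger_force: 25.0
```

Run:
```python
from h import *
go(490,290,66,.093)
```

```text
t 9.05 tcp [491.6 290.   65.7] psi 0.093 gap 23.7 F [-0.7 -0.3  5.6]
 delta m [ 0.0002 -0.0016 -0.0003] turn 0.0
```

apply_moves:
  deltas:
    - {"translation": [0, 0, -0.0005], "turn": 0}
    - {"translation": [0, 0, -0.0005], "turn": 0}
    - {"translation": [0, 0, -0.0005], "turn": 0}
    - {"translation": [0, 0, -0.0005], "turn": 0}
    - {"translation": [0, 0, -0.001], "turn": 0}
    - {"translation": [0, 0, -0.001], "turn": 0}
    - {"translation": [0, 0, -0.04], "turn": 0}
    - {"translation": [0, 0, -0.08], "turn": 0}
    - {"translation": [0, 0, -0.11], "turn": 0}
    - {"translation": [0, 0, -0.13], "turn": 0}
  grip: -0.5

```text
time_s: 9.88
tcp_pos: [492.5, 290.3, 198.5]
tool_rot: [0.001, 0.673, 0.739, 0.002]
wrist_force: [0.8, 0.6, -0.4]
finger_gap: 70.4
finger_force: 0.0
```

Run:
```python
from h import *
K=np.load("clamp.npy"); F=T(K)
P=F([(0,-140,0)])[0]; print(P)
go(P[0],P[1],195,K[2]-np.pi/2)
```

```text
[ 555.48928101 -105.5862029     0.        ]
t 9.88 tcp [492.5 290.3 198.5] psi 0.093 gap 70.4 F [ 0.8  0.6 -0.4]
 delta m [-0.4     0.0259  0.0035] turn 1.571
```

apply_moves:
  deltas:
    - {"translation": [-0.04, 0.003, 0], "turn": 0.12}
    - {"translation": [-0.08, 0.005, 0], "turn": 0.24}
    - {"translation": [-0.12, 0.008, 0], "turn": 0.36}
    - {"translation": [-0.16, 0.01, 0], "turn": 0.48}
    - {"translation": [-0.2, 0.013, 0], "turn": 0.6}
    - {"translation": [-0.24, 0.016, 0], "turn": 0.72}
    - {"translation": [-0.28, 0.018, 0], "turn": 0.84}
    - {"translation": [-0.32, 0.021, 0], "turn": 0.96}
    - {"translation": [-0.36, 0.023, 0], "turn": 1.08}
    - {"translation": [-0.4, 0.026, 0], "turn": 1.2}

```text
time_s: 10.72
tcp_pos: [554.0, -108.1, 195.0]
tool_rot: [0.0, 0.974, 0.227, 0.0]
wrist_force: [-0.0, -0.5, 0.5]
finger_gap: 70.6
finger_force: 0.0
```

Run:
```python
from h import *
K=np.load("clamp.npy"); F=T(K)
P=F([(0,-140,0)])[0]
go(P[0],P[1],195,K[2]-np.pi/2)
```

```text
t 10.72 tcp [ 554.  -108.1  195. ] psi -1.113 gap 70.6 F [-0.  -0.5  0.5]
 delta m [ 0.0024 -0.0016  0.    ] turn 0.365
```

apply_moves:
  deltas:
    - {"translation": [0.0024, -0.0016, 0], "turn": 0.12}
    - {"translation": [0.0024, -0.0016, 0], "turn": 0.24}
    - {"translation": [0.0024, -0.0016, 0], "turn": 0.365}
    - {"translation": [0.0024, -0.0016, 0], "turn": 0.365}
    - {"translation": [0.0024, -0.0016, 0], "turn": 0.365}
  grip: -1

```text
time_s: 11.13
tcp_pos: [555.6, -103.7, 194.8]
tool_rot: [-0.0, 0.999, 0.051, -0.0]
wrist_force: [-0.2, 0.3, 0.4]
finger_gap: 93.9
finger_force: 0.0
```

Run:
```python
from h import *
K=np.load("clamp.npy"); F=T(K)
C=cam("wrist"); im=env.read_camera("wrist")[:,:,::-1].copy()
P=F([(0,-140,0)])[0]
go(P[0],P[1],101,K[2]-np.pi/2)
print(proj("wrist",F([(13,-157,125),(-13,-157,125),(-13,-143,125),(13,-143,125),(0,-112,98),(22,-185,64),(22,-100,64)]),C).round())
cv2.imwrite("pics/w4.png",im)
```

```text
t 11.18 tcp [ 555.6 -103.5  194.9] psi -1.469 gap 93.9 F [ 0.1 -0.4  0. ]
 delta m [-0.0004  0.002   0.0939] turn 0.009
[[347. 244.]
 [346. 282.]
 [324. 282.]
 [325. 244.]
 [281. 250.]
 [376. 211.]
 [270. 210.]]
```

View pics/w4.png

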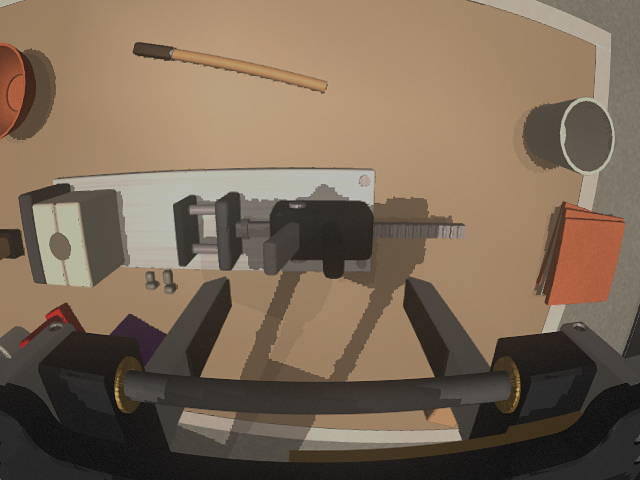

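apply_moves:
  deltas:
    - {"translation": [0, 0.002, 0.0], "turn": 0.009}
    - {"translation": [0, 0.002, 0.03], "turn": 0.009}
    - {"translation": [0, 0.002, 0.06], "turn": 0.009}
    - {"translation": [0, 0.002, 0.085], "turn": 0.009}
    - {"translation": [0, 0.002, 0.094], "turn": 0.009}
    - {"translation": [0, 0.002, 0.094], "turn": 0.009}
    - {"translation": [0, 0.002, 0.094], "turn": 0.009}
    - {"translation": [0, 0.002, 0.094], "turn": 0.009}

```text
time_s: 11.85
tcp_pos: [557.3, -106.0, 102.5]
tool_rot: [0.001, 0.999, 0.045, 0.001]
wrist_force: [0.3, -0.2, -0.2]
finger_gap: 94.0
finger_force: 0.0
```

Run:
```python
from h import *
K=np.load("clamp.npy"); F=T(K)
P=F([(0,-140,0)])[0]
go(P[0],P[1],101,K[2]-np.pi/2)
```

```text
t 11.85 tcp [ 557.3 -106.   102.5] psi -1.48 gap 94.0 F [ 0.3 -0.2 -0.2]
 delta m [-0.0018 -0.0006  0.0015] turn -0.002
```

apply_moves:
  deltas:
    - {"translation": [0, 0, 0], "turn": 0}
    - {"translation": [0, 0, 0], "turn": 0}
    - {"translation": [0, 0, 0], "turn": 0}
    - {"translation": [0, 0, 0], "turn": 0}
    - {"translation": [0, 0, 0], "turn": 0}
    - {"translation": [0, 0, 0], "turn": 0}
    - {"translation": [0, 0, 0], "turn": 0}
    - {"translation": [0, 0, 0], "turn": 0}
    - {"translation": [0, 0, 0], "turn": 0}
    - {"translation": [0, 0, 0], "turn": 0}
  grip: 1
  newtons: 35

```text
time_s: 12.68
tcp_pos: [555.9, -104.1, 101.7]
tool_rot: [-0.001, 0.999, 0.045, 0.0]
wrist_force: [-0.8, 3.3, 5.9]
finger_gap: 35.2
finger_force: 36.2
```

apply_moves:
  deltas:
    - {"translation": [0, 0, 0], "turn": 0}
    - {"translation": [0, 0, 0], "turn": 0}
    - {"translation": [0, 0, 0], "turn": 0}

```text
time_s: 12.93
tcp_pos: [555.9, -104.1, 101.7]
tool_rot: [-0.001, 0.999, 0.045, 0.0]
wrist_force: [-0.9, 4.2, 6.5]
finger_gap: 34.5
finger_force: 36.1
```

```bash
cat > look.py <<'E'
from h import *
import sys
K=np.load("clamp.npy"); F=T(K)
P=F([(0,-140,0)])[0]; go(P[0],P[1],101,K[2]-np.pi/2)
C=cam("top"); im=env.read_camera("top")[:,:,::-1].copy()
# rectified clamp strip at z=64: rows x 30..-30, cols y -100..70, 4 px/mm
g=np.stack(np.meshgrid(np.arange(-110,70,.25),np.arange(30,-30,-.25)),-1)
Q=F(np.c_[g.reshape(-1,2)[:,0:2][:,::-1].reshape(-1,2),np.full(g.size//2,64.)])
m=proj("top",Q,C).reshape(g.shape).astype(np.float32)
r=cv2.remap(im,m[...,0],m[...,1],cv2.INTER_LINEAR)
cv2.imwrite(f"pics/r{sys.argv[1]}.png",r)
pr=r[40:200].mean((0,2)); # profile: mean brightness along y
d=np.gradient(cv2.GaussianBlur(pr[None].astype(np.float32),(0,0),3)[0])
pk=[(round(-110+i*.25,1),round(float(d[i]),2)) for i in range(2,len(d)-2) if abs(d[i])>1.0 and abs(d[i])==abs(d[i-2:i+3]).max()]
print("edges y:",pk)
E
python3 look.py 1
```

```text
t 12.93 tcp [ 555.9 -104.1  101.7] psi -1.482 gap 34.5 F [-0.9  4.2  6.5]
 delta m [-0.0005  0.0014  0.0007] turn -0.004
edges y: [(-72.8, -1.28), (-68.5, 3.85), (-60.5, 3.45), (-56.5, -7.28), (-53.0, 1.5), (-46.8, -2.98), (-41.8, 7.19), (-14.5, -10.44), (-8.8, -1.07), (-4.8, 10.49), (60.5, -6.28), (65.2, 5.41)]
```

apply_moves:
  deltas:
    - {"translation": [0, 0, 0], "turn": 0}
    - {"translation": [0, 0, 0], "turn": 0}
    - {"translation": [0, 0, 0], "turn": 0}
    - {"translation": [0, 0, 0], "turn": 0}
    - {"translation": [0, 0, 0], "turn": 0}
    - {"translation": [0, 0, 0], "turn": 0}
    - {"translation": [0, 0, 0], "turn": 0}
    - {"translation": [0, 0, 0], "turn": 0}
    - {"translation": [0, 0, 0], "turn": 0}
  grip: -0.6

```text
time_s: 13.73
tcp_pos: [555.4, -105.4, 100.4]
tool_rot: [-0.0, 0.999, 0.045, -0.001]
wrist_force: [-1.2, 3.1, -1.6]
finger_gap: 75.5
finger_force: 1.7
```

apply_moves:
  deltas:
    - {"translation": [0, 0, 0], "turn": 0}
    - {"translation": [0, 0, 0], "turn": 0}
    - {"translation": [0, 0, 0], "turn": 0}
    - {"translation": [0, 0, 0], "turn": 0}
    - {"translation": [0, 0, 0], "turn": 0}
    - {"translation": [0, 0, 0], "turn": 0}
    - {"translation": [0, 0, 0], "turn": 0}
    - {"translation": [0, 0, 0], "turn": 0}
    - {"translation": [0, 0, 0], "turn": 0}
    - {"translation": [0, 0, 0], "turn": 0}
  grip: 1

```text
time_s: 14.57
tcp_pos: [555.6, -104.2, 102.0]
tool_rot: [-0.001, 0.999, 0.045, -0.0]
wrist_force: [-1.6, 7.4, 6.5]
finger_gap: 34.5
finger_force: 34.9
```

```bash
python3 look.py 2
```

```text
t 14.57 tcp [ 555.6 -104.2  102. ] psi -1.481 gap 34.5 F [-1.6  7.4  6.5]
 delta m [-0.0002  0.0014  0.001 ] turn -0.003
edges y: [(-72.8, -1.45), (-68.2, 3.95), (-59.8, 4.44), (-55.5, -1.65), (-47.2, -7.97), (-44.0, 1.4), (-36.8, -2.98), (-32.5, 7.95), (-5.2, -10.33), (4.5, 10.28), (60.5, -6.32), (65.2, 5.46)]
```

apply_moves:
  deltas:
    - {"translation": [0, 0, 0], "turn": 0}
    - {"translation": [0, 0, 0], "turn": 0}
    - {"translation": [0, 0, 0], "turn": 0}
    - {"translation": [0, 0, 0], "turn": 0}
    - {"translation": [0, 0, 0], "turn": 0}
    - {"translation": [0, 0, 0], "turn": 0}
    - {"translation": [0, 0, 0], "turn": 0}
    - {"translation": [0, 0, 0], "turn": 0}
    - {"translation": [0, 0, 0], "turn": 0}
    - {"translation": [0, 0, 0], "turn": 0}
  grip: -0.95

```text
time_s: 15.45
tcp_pos: [556.5, -106.4, 101.3]
tool_rot: [0.001, 0.999, 0.045, 0.001]
wrist_force: [-0.3, -0.4, 0.1]
finger_gap: 91.6
finger_force: 0.0
```

apply_moves:
  deltas:
    - {"translation": [0, 0, 0], "turn": 0}
    - {"translation": [0, 0, 0], "turn": 0}
    - {"translation": [0, 0, 0], "turn": 0}
    - {"translation": [0, 0, 0], "turn": 0}
    - {"translation": [0, 0, 0], "turn": 0}
    - {"translation": [0, 0, 0], "turn": 0}
    - {"translation": [0, 0, 0], "turn": 0}
    - {"translation": [0, 0, 0], "turn": 0}
    - {"translation": [0, 0, 0], "turn": 0}
    - {"translation": [0, 0, 0], "turn": 0}
  grip: 1

```text
time_s: 16.28
tcp_pos: [555.8, -104.1, 101.7]
tool_rot: [-0.001, 0.999, 0.045, 0.0]
wrist_force: [-0.3, 2.9, 6.1]
finger_gap: 35.1
finger_force: 36.3
```

apply_moves:
  deltas:
    - {"translation": [0, 0, 0], "turn": 0}
    - {"translation": [0, 0, 0], "turn": 0}
    - {"translation": [0, 0, 0], "turn": 0}

```text
time_s: 16.53
tcp_pos: [555.8, -104.1, 101.7]
tool_rot: [-0.002, 0.999, 0.044, 0.0]
wrist_force: [-0.4, 2.9, 6.0]
finger_gap: 35.0
finger_force: 36.2
```

```bash
python3 look.py 3
```

```text
t 16.53 tcp [ 555.8 -104.1  101.7] psi -1.482 gap 35.0 F [-0.4  2.9  6. ]
 delta m [-0.0005  0.0015  0.0007] turn -0.004
edges y: [(-72.8, -1.43), (-68.2, 4.04), (-59.5, 4.54), (-44.8, -1.4), (-35.8, -7.73), (-32.2, 1.55), (-25.8, -3.31), (-21.2, 7.63), (6.5, -10.65), (15.5, 10.09), (60.5, -6.3), (65.2, 5.37)]
```

apply_moves:
  deltas:
    - {"translation": [0, 0, 0], "turn": 0}
    - {"translation": [0, 0, 0], "turn": 0}
    - {"translation": [0, 0, 0], "turn": 0}
    - {"translation": [0, 0, 0], "turn": 0}
    - {"translation": [0, 0, 0], "turn": 0}
    - {"translation": [0, 0, 0], "turn": 0}
    - {"translation": [0, 0, 0], "turn": 0}
    - {"translation": [0, 0, 0], "turn": 0}
    - {"translation": [0, 0, 0], "turn": 0}
    - {"translation": [0, 0, 0], "turn": 0}
  grip: -0.95

```text
time_s: 17.42
tcp_pos: [556.2, -106.4, 101.2]
tool_rot: [0.001, 0.999, 0.045, 0.0]
wrist_force: [-0.5, 1.0, -0.4]
finger_gap: 92.0
finger_force: 0.0
```

apply_moves:
  deltas:
    - {"translation": [0, 0, 0], "turn": 0}
    - {"translation": [0, 0, 0], "turn": 0}
    - {"translation": [0, 0, 0], "turn": 0}
    - {"translation": [0, 0, 0], "turn": 0}
    - {"translation": [0, 0, 0], "turn": 0}
    - {"translation": [0, 0, 0], "turn": 0}
    - {"translation": [0, 0, 0], "turn": 0}
    - {"translation": [0, 0, 0], "turn": 0}
    - {"translation": [0, 0, 0], "turn": 0}
    - {"translation": [0, 0, 0], "turn": 0}
  grip: 1

```text
time_s: 18.25
tcp_pos: [555.8, -104.1, 101.7]
tool_rot: [-0.001, 0.999, 0.045, 0.0]
wrist_force: [-0.1, 4.5, 6.0]
finger_gap: 34.9
finger_force: 34.8
```

apply_moves:
  deltas:
    - {"translation": [0, 0, 0], "turn": 0}
    - {"translation": [0, 0, 0], "turn": 0}
    - {"translation": [0, 0, 0], "turn": 0}

```text
time_s: 18.5
tcp_pos: [555.8, -104.1, 101.8]
tool_rot: [-0.001, 0.999, 0.045, 0.0]
wrist_force: [-1.3, 2.9, 6.8]
finger_gap: 34.8
finger_force: 34.7
```

```bash
python3 look.py 4
```

```text
t 18.5 tcp [ 555.8 -104.1  101.8] psi -1.481 gap 34.8 F [-1.3  2.9  6.8]
 delta m [-0.0005  0.0015  0.0008] turn -0.003
edges y: [(-72.8, -1.55), (-68.2, 4.01), (-59.5, 4.57), (-31.2, -1.7), (-26.8, 1.01), (-22.2, -9.28), (-19.0, 1.87), (-12.2, -3.03), (-8.0, 7.81), (19.8, -9.96), (28.8, 10.4), (60.5, -6.35), (65.2, 5.39)]
```

apply_moves:
  deltas:
    - {"translation": [0, 0, 0], "turn": 0}
    - {"translation": [0, 0, 0], "turn": 0}
    - {"translation": [0, 0, 0], "turn": 0}
    - {"translation": [0, 0, 0], "turn": 0}
    - {"translation": [0, 0, 0], "turn": 0}
    - {"translation": [0, 0, 0], "turn": 0}
    - {"translation": [0, 0, 0], "turn": 0}
    - {"translation": [0, 0, 0], "turn": 0}
    - {"translation": [0, 0, 0], "turn": 0}
    - {"translation": [0, 0, 0], "turn": 0}
  grip: -0.95

```text
time_s: 19.38
tcp_pos: [556.3, -106.4, 101.2]
tool_rot: [0.001, 0.999, 0.045, 0.0]
wrist_force: [-0.6, -0.4, 0.4]
finger_gap: 91.3
finger_force: 0.0
```

apply_moves:
  deltas:
    - {"translation": [0, 0, 0], "turn": 0}
    - {"translation": [0, 0, 0], "turn": 0}
    - {"translation": [0, 0, 0], "turn": 0}
    - {"translation": [0, 0, 0], "turn": 0}
    - {"translation": [0, 0, 0], "turn": 0}
    - {"translation": [0, 0, 0], "turn": 0}
    - {"translation": [0, 0, 0], "turn": 0}
    - {"translation": [0, 0, 0], "turn": 0}
    - {"translation": [0, 0, 0], "turn": 0}
    - {"translation": [0, 0, 0], "turn": 0}
  grip: 1

```text
time_s: 20.22
tcp_pos: [555.8, -104.1, 101.8]
tool_rot: [-0.001, 0.999, 0.045, 0.0]
wrist_force: [-0.8, 4.1, 5.6]
finger_gap: 34.4
finger_force: 34.7
```

apply_moves:
  deltas:
    - {"translation": [0, 0, 0], "turn": 0}
    - {"translation": [0, 0, 0], "turn": 0}
    - {"translation": [0, 0, 0], "turn": 0}

```text
time_s: 20.47
tcp_pos: [555.8, -104.1, 101.7]
tool_rot: [-0.001, 0.999, 0.045, 0.0]
wrist_force: [-1.0, 5.1, 6.6]
finger_gap: 34.9
finger_force: 34.7
```

apply_moves:
  deltas:
    - {"translation": [0, 0, 0], "turn": 0}
    - {"translation": [0, 0, 0], "turn": 0}
    - {"translation": [0, 0, 0], "turn": 0}
    - {"translation": [0, 0, 0], "turn": 0}
    - {"translation": [0, 0, 0], "turn": 0}
    - {"translation": [0, 0, 0], "turn": 0}
    - {"translation": [0, 0, 0], "turn": 0}
    - {"translation": [0, 0, 0], "turn": 0}
    - {"translation": [0, 0, 0], "turn": 0}
    - {"translation": [0, 0, 0], "turn": 0}
  grip: -0.95

```text
time_s: 21.3
tcp_pos: [556.3, -106.4, 101.2]
tool_rot: [0.001, 0.999, 0.045, 0.0]
wrist_force: [0.2, -0.7, 0.2]
finger_gap: 91.4
finger_force: 0.0
```

apply_moves:
  deltas:
    - {"translation": [0, 0, 0], "turn": 0}
    - {"translation": [0, 0, 0], "turn": 0}
    - {"translation": [0, 0, 0], "turn": 0}
    - {"translation": [0, 0, 0], "turn": 0}
    - {"translation": [0, 0, 0], "turn": 0}
    - {"translation": [0, 0, 0], "turn": 0}
    - {"translation": [0, 0, 0], "turn": 0}
    - {"translation": [0, 0, 0], "turn": 0}
    - {"translation": [0, 0, 0], "turn": 0}
    - {"translation": [0, 0, 0], "turn": 0}
  grip: 1

```text
time_s: 22.13
tcp_pos: [555.8, -104.1, 101.6]
tool_rot: [-0.001, 0.999, 0.045, 0.0]
wrist_force: [0.3, 3.9, 6.2]
finger_gap: 35.1
finger_force: 36.2
```

apply_moves:
  deltas:
    - {"translation": [0, 0, 0], "turn": 0}
    - {"translation": [0, 0, 0], "turn": 0}
    - {"translation": [0, 0, 0], "turn": 0}

```text
time_s: 22.38
tcp_pos: [555.8, -104.1, 101.6]
tool_rot: [-0.001, 0.999, 0.045, 0.0]
wrist_force: [-0.7, 4.2, 5.7]
finger_gap: 34.9
finger_force: 36.1
```

```bash
python3 look.py 6
```

```text
t 22.38 tcp [ 555.8 -104.1  101.6] psi -1.482 gap 34.9 F [-0.7  4.2  5.7]
 delta m [-0.0004  0.0014  0.0006] turn -0.004
edges y: [(-72.8, -1.34), (-68.2, 3.73), (-59.8, 4.24), (-51.2, -1.09), (-47.2, 1.09), (-10.2, -1.91), (-1.0, -9.2), (2.5, 1.64), (8.8, -2.68), (13.0, 7.43), (40.8, -9.02), (49.5, 9.85), (60.5, -6.34), (65.2, 5.38)]
```

apply_moves:
  deltas:
    - {"translation": [0, 0, 0], "turn": 0}
    - {"translation": [0, 0, 0], "turn": 0}
    - {"translation": [0, 0, 0], "turn": 0}
    - {"translation": [0, 0, 0], "turn": 0}
    - {"translation": [0, 0, 0], "turn": 0}
    - {"translation": [0, 0, 0], "turn": 0}
    - {"translation": [0, 0, 0], "turn": 0}
    - {"translation": [0, 0, 0], "turn": 0}
    - {"translation": [0, 0, 0], "turn": 0}
    - {"translation": [0, 0, 0], "turn": 0}
  grip: -0.95

```text
time_s: 23.27
tcp_pos: [556.3, -106.4, 101.2]
tool_rot: [0.001, 0.999, 0.045, 0.0]
wrist_force: [0.1, 0.4, 0.4]
finger_gap: 91.5
finger_force: 0.0
```

apply_moves:
  deltas:
    - {"translation": [0, 0, 0], "turn": 0}
    - {"translation": [0, 0, 0], "turn": 0}
    - {"translation": [0, 0, 0], "turn": 0}
    - {"translation": [0, 0, 0], "turn": 0}
    - {"translation": [0, 0, 0], "turn": 0}
    - {"translation": [0, 0, 0], "turn": 0}
    - {"translation": [0, 0, 0], "turn": 0}
    - {"translation": [0, 0, 0], "turn": 0}
    - {"translation": [0, 0, 0], "turn": 0}
    - {"translation": [0, 0, 0], "turn": 0}
  grip: 1

```text
time_s: 24.1
tcp_pos: [555.8, -104.1, 101.8]
tool_rot: [-0.001, 0.999, 0.045, 0.0]
wrist_force: [-1.1, 4.3, 5.6]
finger_gap: 35.0
finger_force: 34.8
```

apply_moves:
  deltas:
    - {"translation": [0, 0, 0], "turn": 0}
    - {"translation": [0, 0, 0], "turn": 0}
    - {"translation": [0, 0, 0], "turn": 0}

```text
time_s: 24.35
tcp_pos: [555.8, -104.1, 101.7]
tool_rot: [-0.001, 0.999, 0.045, 0.0]
wrist_force: [-1.3, 4.5, 6.2]
finger_gap: 34.6
finger_force: 34.7
```

```bash
python3 look.py 7
```

```text
t 24.35 tcp [ 555.8 -104.1  101.7] psi -1.481 gap 34.6 F [-1.3  4.5  6.2]
 delta m [-0.0005  0.0015  0.0007] turn -0.003
edges y: [(-72.8, -1.63), (-68.2, 3.96), (-59.5, 4.18), (-45.0, -1.25), (-42.2, 1.2), (-34.2, 1.06), (2.2, -1.89), (8.0, 1.11), (12.5, -8.34), (16.2, 1.81), (22.2, -2.58), (26.2, 7.47), (54.5, -6.57), (63.8, 8.63)]
```

apply_moves:
  deltas:
    - {"translation": [0, 0, 0], "turn": 0}
    - {"translation": [0, 0, 0], "turn": 0}
    - {"translation": [0, 0, 0], "turn": 0}
    - {"translation": [0, 0, 0], "turn": 0}
    - {"translation": [0, 0, 0], "turn": 0}
    - {"translation": [0, 0, 0], "turn": 0}
    - {"translation": [0, 0, 0], "turn": 0}
    - {"translation": [0, 0, 0], "turn": 0}
    - {"translation": [0, 0, 0], "turn": 0}
    - {"translation": [0, 0, 0], "turn": 0}
  grip: -0.95

```text
time_s: 25.23
tcp_pos: [556.3, -106.4, 101.2]
tool_rot: [0.001, 0.999, 0.045, 0.0]
wrist_force: [-0.2, 0.4, -0.0]
finger_gap: 91.3
finger_force: 0.0
```

apply_moves:
  deltas:
    - {"translation": [0, 0, 0], "turn": 0}
    - {"translation": [0, 0, 0], "turn": 0}
    - {"translation": [0, 0, 0], "turn": 0}
    - {"translation": [0, 0, 0], "turn": 0}
    - {"translation": [0, 0, 0], "turn": 0}
    - {"translation": [0, 0, 0], "turn": 0}
    - {"translation": [0, 0, 0], "turn": 0}
    - {"translation": [0, 0, 0], "turn": 0}
    - {"translation": [0, 0, 0], "turn": 0}
    - {"translation": [0, 0, 0], "turn": 0}
  grip: 1

```text
time_s: 26.07
tcp_pos: [555.8, -104.1, 101.8]
tool_rot: [-0.001, 0.999, 0.045, 0.0]
wrist_force: [-1.6, 2.1, 6.3]
finger_gap: 34.9
finger_force: 36.5
```

apply_moves:
  deltas:
    - {"translation": [0, 0, 0], "turn": 0}
    - {"translation": [0, 0, 0], "turn": 0}
    - {"translation": [0, 0, 0], "turn": 0}

```text
time_s: 26.32
tcp_pos: [555.8, -104.1, 101.8]
tool_rot: [-0.002, 0.999, 0.044, 0.0]
wrist_force: [-1.5, 2.2, 7.2]
finger_gap: 34.8
finger_force: 36.4
```

```bash
python3 look.py 8
python3 - <<'E'
import cv2,numpy as np
from h import *
a=cv2.imread("pics/r8.png"); im=env.read_camera("top")[:,:,::-1]
b=cv2.resize(im[170:320,180:460],(720,350))
cv2.imwrite("pics/f8.png",np.vstack([a,b]))
E
```

```text
t 26.32 tcp [ 555.8 -104.1  101.8] psi -1.482 gap 34.8 F [-1.5  2.2  7.2]
 delta m [-0.0004  0.0015  0.0008] turn -0.004
edges y: [(-72.8, -1.3), (-68.2, 3.89), (-59.5, 3.79), (15.5, -3.35), (21.5, 1.64), (25.8, -7.49), (29.2, 1.83), (35.2, -2.1), (39.2, 7.05), (56.2, -6.52), (64.8, 9.5)]
```

View pics/f8.png

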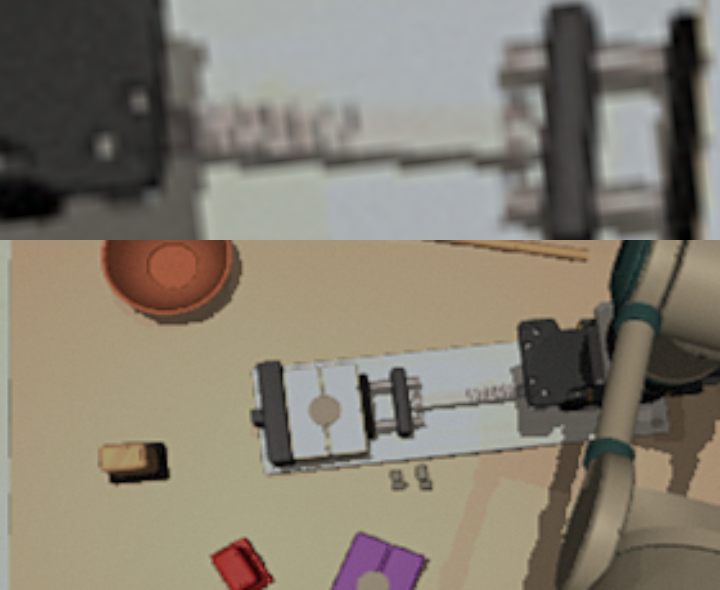

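The pad bears on the mould and is pushed back about 11 mm. The scraper stands clear at (133,460), the chips are on the table, and the trigger is held fully squeezed, so I'm handing in.

```bash
python3 -c "
from rig import env
print(env.hand_in())"
```

```text
the job is handed in; nothing more can be done
None
```

I handed the job in at about 26 s, with the bed wiped clear of all four chips, the scraper standing clear of the clamp, and the trigger held fully squeezed with the pad pushed back about 11 mm on the mould (measured from the top camera).

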